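Knock a jammed tube block out of a block heater

ROBOT

A 6-joint arm with a two-finger parallel gripper is mounted at the origin on the work surface. World frame = base frame: x ahead of the robot, y to its left, z up, the work surface at z = 0. Lengths are in mm, angles in rad, forces in N, time in s.
With the tool pointing down it reaches from about 400 to 925 mm from the base axis. Payload 12.5 kg.
Tool frame: the origin (TCP) lies where the fingers leave the gripper's body, on its centre line; the fingertips stand 78 mm ahead of it and the grasp point (between the pads) lies 59 mm ahead of it; z points along the fingers, y is the direction in which the jaws open and shut (so a half turn about z gives the same grasp; the last joint's range is limited). The gripper opens to 95 mm and grips with 3 to 60 N. Pads are 20 mm wide; open, the fingers measure 119 mm over their backs; the gripper's body (75 mm by 180 mm) begins 59 mm behind the grasp point.
Start: joints at [-1.452, 0.491, 1.559, -0, 1.092, -0.106], TCP at [139.341, -609.28, 292.261] pointing down, gripper open.
Joint ranges: [-3.1, 3.1], [-0.84, 2.19], [0.05, 2.79], [-1.13, 4.28], [0.06, 2.93], [-2.69, 2.69]. Speed limits (rad/s): [2.22, 2.22, 2.79, 3.14, 3.14, 3.14].

INTERFACE

Orientations are given as [roll, pitch, yaw] about the fixed x, y, z axes, in that order (R = Rz(yaw) Ry(pitch) Rx(roll)).
In Python, from cell import env, viewer, ticket, search_frame gives the robot as it stands.
- The arm moves only by the shell command python3 -m inch 'ROWS'. ROWS is a JSON object of lists of equal length, an entry for each row: "hand": the opening, from 0 (shut) to 1 (fully open); "delta_pos": the shift along the tool's x, y, z in cm, a list of three; "turn": the turn about the tool's z in rad. A call has 1 to 20 rows; each row shifts and turns the commanded pose from where the row before left it, along the tool's axes as they then stand; what a row does not reach is not made up. A row lasts 1/10 s, in which the tool goes at most 50 mm and 8.59 degrees, less where a joint would pass 70% of its speed; a pose out of reach is approached as far as the arm can. A call is refused whole if a number of a shift passes 5 or a number of a turn 0.15, either way. A call with a gripper value outside its range is refused whole. The fingers move at their own pace and stop on an object; the grip force is fixed at half the most. Time passes only in rows, so rows that do not move let the fingers close. It gives the time, the measured TCP pose, the force and the opening at its end, in the units of the state.
- env.state(): the state, without advancing time (a new reading comes with each control period).
- viewer.read_camera(name): name is "scene" or "top" or "wrist"; returns (picture, depth): 384x512x3 uint8, blue, green, red; 384x512 float32, mm along the optical axis (not along the pixel's ray), 0 where there is no reading.
- viewer.get_calibration(name): a dict with "fx", "fy", "cx", "cy" (pixels), "T" (4x4, takes a point from camera to world coordinates). Camera axes: x right, y down, z forward; pixel columns grow to the right and rows downward; lengths in mm; the calibration is good to about 2 mm. A picture is of the moment at which its call begins: read the wrist's pose just before it. get_calibration takes no time and is no camera call; for the wrist camera it gives the pose at the moment of the call.
- ticket.job_done(): hands the job in, once; it reports no verdict.
Trained networks look in the newest picture that a camera, given by its name, has taken for a name from the list of things; names that differ only in an ending like _2 or _b are one class to them, and where a whole thing is asked for, a point or a joint stands for the part that bears it (a point fixed in the world has none). Each returns a list of dicts, best first, with "p" (0 to 1); they miss things now and then, are a little off and sometimes report something else, mostly with a low value. They report only what shows in the picture. A call takes as long as a camera call. They do not tell look-alikes from the thing itself.
- search_frame(camera, label): "centre" ([column, row] in pixels, amid what is visible of it).
The state is a dict: "t": time; "joints": joint angles; "qvel": joint speeds; "tau": joint torques, N m; "eef_pos": TCP position; "tcp_rot": TCP orientation; "ft_force": force on the tool from outside, world axes, zero at the start; "moment": the same for the moment, N m; "opening": opening from 0.0 (shut) to 1.0 (fully open).
Only numpy, scipy, OpenCV 4.12 (cv2) and the standard library are available. Lean on these libraries where they do the work, as an engineer would, in place of code of your own. Each camera call takes 0.05 s, during which the arm holds its last target.

TASK

The aluminium tube block is jammed in the clamp of the block heater. Using the orange tapping block as the tool, knock it out sideways along the slot into one of the open bays - something hidden underneath blocks one of the two ways, so try gently, never force it, and go round to the other end if it does not give - and keep your fingers off it until it is clear of the clamp. Stand the tapping block back upright on its rubber mat, lift the tube block out and set it down, upright, on the middle of the cooling plate, without disturbing the other things on the bench.

Things in the scene. Friction and masses are not known exactly. Their poses are not given: they have to be found in the camera images.
- heater: White block heater, fixed, 150 (x) x 300 (y) x 45 mm high; origin at the centre of its underside, z up. Its slot runs along its own y axis. Its flat top, 45 mm above the bench, is the floor of the slot and of the bays. A hidden peg under the tube block stops it after 2 mm one way (+y or -y, unknown beforehand, to be felt; the peg gives only 1 mm per 6 N); the other way it slides up to 78 mm.
- clamp (a point): Middle of the heater's clamp, at the level of its top, 87 mm above the bench. Two blue cheeks, 42 mm high, stand from y = -45 to +45 mm of the heater: the +x cheek from x = 22 to 40 mm, the -x cheek from x = -25 to -43 mm. A steel spring jaw, 24 mm long in y, in the middle of the -x cheek presses on the tube block; its friction takes about 7 to 12 N to overcome along the slot.
- bay_a (a point): Point on the floor of the open bay at the heater's +y end, 70 mm from the middle. The bay is flat, without walls, from y = 45 to 150 mm. A tube block centred here is free of the jaw, has room for fingers on both long sides and can be lifted straight up.
- bay_b (a point): The same point in the bay at the heater's -y end, 70 mm from the middle.
- tubeblock_c (a point): Centre (half-way up) of the aluminium tube block: 44 (its x) x 100 (its y) x 42 mm high, 0.2 to 0.4 kg, plain sides, black wells on top. It starts jammed between the cheeks in the middle of the slot, long axis along the slot, top level with the cheeks, its ends standing 5 mm out of them. It is free of the jaw from 62 mm on. Pushing it with more than 60 N is forcing it.
- tapper_c (a point): Centre (half-way up) of the tapping block, which stands upright on the mat: total height 92 mm; orange body 34 x 34 x 50 mm high, above it a yellow grip 26 x 26 x 42 mm high. Sides along its own x and y, z up. 0.16 kg.
- mat: Black rubber mat, fixed, 120 x 120 x 4 mm thick, origin at the centre of its underside; the tapping block starts on it.
- coolplate: Dark steel cooling plate with two blue lines, fixed, 190 (its x) x 150 (its y) x 8 mm thick, origin at the centre of its underside, no walls.
- rack: Red rack of purple-capped tubes, 90 x 200 mm, 66 mm high, origin under its centre; loose, leave alone.
- tipbox: Blue box of pipette tips, 85 x 120 x 64 mm, origin under its centre; loose, leave alone.
- bottle: White bottle with blue cap, diameter 70, height 170 mm, origin under its centre; loose, leave alone.
- beaker: Glass beaker, diameter 72, height 90 mm, origin under its centre; loose, leave alone.
- timer: White bench timer, 50 x 75 x 22 mm, origin under its centre; loose, leave alone.
- marker: White marker pen with blue cap, lying, about 120 mm long (its y), 14 mm thick, origin under its middle; loose, leave alone.
Mind the look-alikes: they are no part of the job. Of the things like the mat, leave any that is pink; of the rest the smaller one is meant.

How it is judged:
By the outcome, as a careful person would: the job done as asked, in the order asked, and still so for the second after the job is handed in, with the robot touching nothing.
It also fails if it takes over 72 s, if anything falls off the work surface, if the arm or the gripper's body presses on something with over 40 N, if the wrist force passes 120 N, or if a joint passes its speed limit or range.

## Working session

There is one attempt and no reset: what is moved stays moved. The work goes in short steps, Python scripts to look and compute and a shell command to move; the robot and the scene stay as the last step left them, time stands still between calls to the robot, and variables do not carry over. Pictures are saved under pics/ and viewed, and the job is handed in when it is done.

```bash
ls; mkdir -p pics; python3 - <<'E'
from cell import env, viewer
import cv2, numpy as np
print(env.state())
for n in ["scene","top","wrist"]:
    im,d=viewer.read_camera(n); cv2.imwrite(f"pics/{n}0.png",im); np.save(f"pics/{n}0.npy",d)
    c=viewer.get_calibration(n); print(n,c["fx"],c["fy"],c["cx"],c["cy"],np.round(c["T"],3).tolist())
E
```

```text
pics
{'t': 0.0, 'joints': array([-1.45159186e+00,  4.91512079e-01,  1.55946302e+00, -4.28604529e-06,
        1.09168639e+00, -1.05581123e-01]), 'qvel': array([-0.00040351, -0.00041156, -0.0006074 ,  0.00106534, -0.0001409 ,
       -0.00030329]), 'tau': array([-5.38498687e-03, -6.12653446e+01, -2.58183146e+01,  6.90437132e-02,
        4.82828706e-02, -1.17013687e-04]), 'eef_pos': array([ 139.32397442, -609.10339543,  291.68652774]), 'tcp_rot': array([-3.14052937e+00, -1.08858625e-04,  2.24787505e-01]), 'ft_force': array([-0.06718552, -0.58795481, -0.27491005]), 'moment': array([ 0.04194288, -0.04898048,  0.06419691]), 'opening': 0.998168224530443}
scene 347.5721264174449 347.5721264174449 260.27874028956523 188.24958000433568 [[0.659, 0.405, -0.634, 1176.543], [0.752, -0.377, 0.541, -627.474], [-0.02, -0.833, -0.553, 656.355], [0.0, 0.0, 0.0, 1.0]]
top 490.89865273540585 490.89865273540585 257.7021435460439 187.66333533616992 [[-0.03, -0.981, 0.191, 219.436], [-1.0, 0.03, -0.004, -52.055], [-0.001, -0.191, -0.982, 1703.762], [0.0, 0.0, 0.0, 1.0]]
wrist 317.41602548286824 317.41602548286824 257.43664226303406 190.70803412590448 [[0.224, -0.942, -0.25, 210.425], [-0.975, -0.217, -0.057, -592.617], [-0.0, 0.256, -0.967, 384.936], [0.0, 0.0, 0.0, 1.0]]
```

View pics/top0.png

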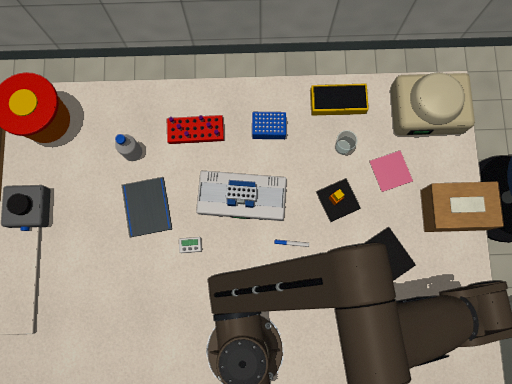

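View pics/scene0.png

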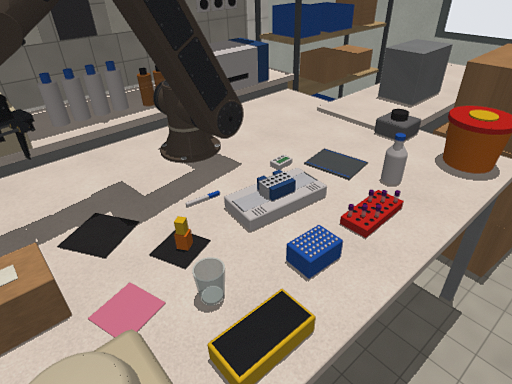

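View pics/wrist0.png

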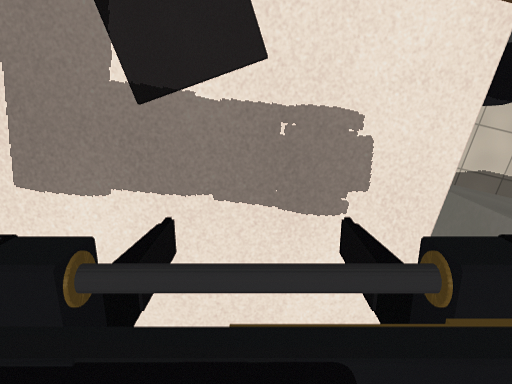

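```bash
cat > h.py <<'E'
from cell import env, viewer, search_frame
import cv2, numpy as np
def cloud(n,im=None,d=None):
    c=viewer.get_calibration(n)
    if im is None: im,d=viewer.read_camera(n)
    v,u=np.mgrid[0:d.shape[0],0:d.shape[1]]
    P=np.stack([(u-c["cx"])/c["fx"]*d,(v-c["cy"])/c["fy"]*d,d],-1)
    T=np.array(c["T"]); W=P@T[:3,:3].T+T[:3,3]; W[d<=0]=np.nan
    return im,W
def rect(W,mask):
    p=W[mask][:,:2].astype(np.float32); (c,s,a)=cv2.minAreaRect(p)
    return np.round(c,1),np.round(s,1),round(a,2),len(p),np.round(np.nanmedian(W[mask][:,2]),1)
E
python3 - <<'E'
from h import *
im=cv2.imread("pics/top0.png");d=np.load("pics/top0.npy")
im,W=cloud("top",im,d)
Z=W[...,2]
def box(u0,u1,v0,v1):
    m=np.zeros(Z.shape,bool);m[v0:v1,u0:u1]=1;return m
b=box(185,300,160,230)
print("bench",np.nanmedian(Z[250:280,100:200]))
print("heater",rect(W,b&(Z>35)&(Z<55)))
print("cl+block",rect(W,b&(Z>78)))
g=im.max(2)
b=box(310,365,175,225)
print("mat",rect(W,b&(g<60)&(Z<15)))
print("tap",rect(W,b&(Z>85)), rect(W,b&(Z>30)))
print("mat2",rect(W,box(370,415,225,285)&(g<60)&(Z<15)))
print("pink",rect(W,box(365,415,148,195)&(im[...,2]>180)&(im[...,1]<140)))
print("cool",rect(W,box(115,178,172,242)&(g<130)&(Z<25)))
print("mk",rect(W,box(270,312,232,252)&(Z>6)))
print("timer",rect(W,box(172,208,230,258)&(Z>12)))
cv2.imwrite("pics/crop0.png",cv2.resize(im[140:300,110:430],None,fx=2.5,fy=2.5,interpolation=cv2.INTER_CUBIC))
for l in ["tapper_c","mat","coolplate","tubeblock_c","heater"]: print(l,search_frame("top",l)[:4])
E
```

```text
bench -0.27894379759391086
heater (array([520.2,  -1.2]), array([299.9, 153.6]), 83.45, 2981, np.float64(44.9))
cl+block (array([520.4,  -1.5]), array([99.3, 82.5]), 84.24, 643, np.float64(86.8))
mat (array([ 499.5, -340.2]), array([117.1, 117.9]), 22.19, 928, np.float64(3.9))
tap (array([ 503.8, -326.6]), array([25.7, 26.3]), 34.01, 63, np.float64(96.0)) (array([ 502.9, -325.9]), array([34.6, 31.8]), 38.08, 126, np.float64(84.5))
mat2 (array([ 309.2, -510.3]), array([156.7,  92.5]), 31.28, 899, np.float64(4.8))
pink (array([nan, nan]), array([0., 0.]), 0.0, 1075, np.float64(4.1))
cool (array([496.2, 332.3]), array([191.3, 150.7]), 9.47, 2234, np.float64(7.8))
mk (array([ 358. , -167.1]), array([141.6,  65.3]), 88.27, 179, np.float64(11.7))
timer (array([357.2, 179.4]), array([49.7, 74.2]), 2.85, 321, np.float64(22.1))
tapper_c [{'centre': [338.3, 196.0], 'p': 0.72}]
mat [{'centre': [389.6, 169.6], 'p': 0.93}, {'centre': [339.0, 200.4], 'p': 0.91}, {'centre': [395.3, 251.1], 'p': 0.67}]
coolplate [{'centre': [148.4, 204.7], 'p': 0.89}]
tubeblock_c [{'centre': [240.9, 194.7], 'p': 0.75}, {'centre': [270.5, 124.0], 'p': 0.66}]
heater [{'centre': [240.7, 196.8], 'p': 0.63}]
```

View pics/crop0.png

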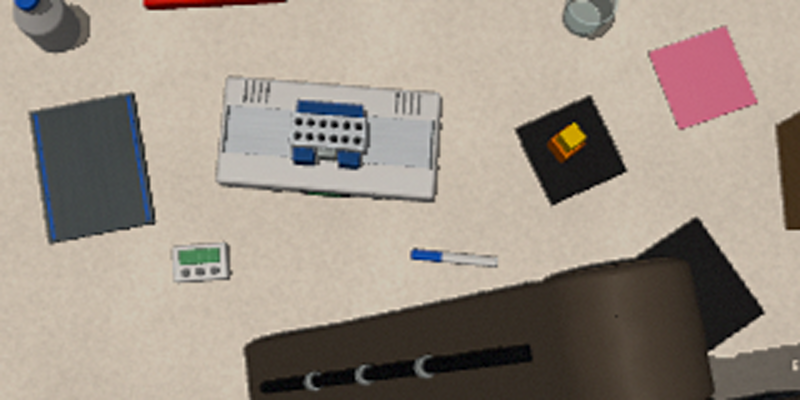

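Mats: black under the tapper at (338,200), about 118 mm; larger black at (395,251); pink at (390,170). The mat meant is (338,200): it isn't pink, it's the smaller black one, and it's the one with the tapper on it. The heater's jaw notch is on the robot side, so the heater's +x points away from the robot.

```bash
python3 -m inch '{"hand":[1,1,1,1,1,1,1,1,1,1,1,1,1,1],"delta_pos":[[3,-1.4,0],[3,-1.4,0],[3,-1.4,0],[3,-1.4,0],[3,-1.4,0],[3,-1.4,0],[3,-1.4,0],[3,-1.4,0],[3,-1.4,0],[3,-1.4,0],[3,-1.4,0],[3,-1.4,0],[3,-1.4,0],[0,0,0]],"turn":[0,0,0,0,0,0,0,0,0,0,0,0,0,0]}'
python3 - <<'E'
from h import *
im,W=cloud("wrist"); Z=W[...,2]
cv2.imwrite("pics/w1.png",im); np.save("pics/w1.npy",W)
print(env.state()["eef_pos"],env.state()["tcp_rot"])
y=(im[...,2]>120)&(im[...,0]<100)
print(rect(W,(Z>90)&(Z<102)&y))
print(rect(W,(Z>30)&(Z<102)&y))
print(rect(W,(im.max(2)<60)&(abs(Z-4)<4)))
E
```

```text
t: 1.8
eef_pos: [481.2, -342.8, 292.2]
tcp_rot: [3.142, -0.001, 0.228]
ft_force: [-0.4, 0.1, -0.5]
opening: 0.998
[ 479.96717236 -343.8040759   292.11714512] [-3.14156726e+00  4.43418234e-05  2.27440161e-01]
(array([ 502.7, -327.5]), array([25.5, 25.3]), 34.85, 738, np.float64(96.6))
(array([ 503.1, -327.6]), array([32.9, 33. ]), 34.52, 984, np.float64(96.3))
(array([ 408.8, -396.7]), array([352.8, 148.2]), 35.08, 11707, np.float64(4.9))
```

View pics/w1.png

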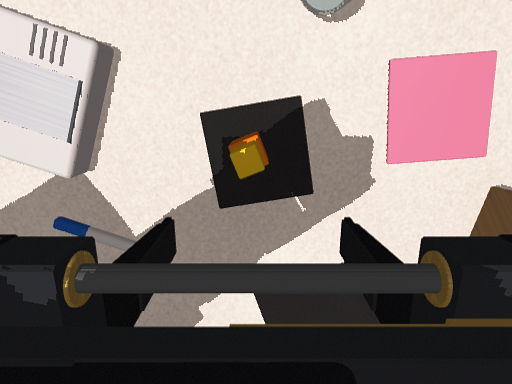

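```bash
python3 -m inch '{"hand":[1,1,1,1,1,1,1],"delta_pos":[[0,0,0],[0,0,0],[0,0,0],[1.4,0,2],[1.4,0,2],[0,0,1],[0,0,0]],"turn":[-0.126,-0.126,-0.126,0,0,0,0]}'
python3 - <<'E'
from h import *
im,W=cloud("wrist"); Z=W[...,2]
cv2.imwrite("pics/w2.png",im)
s=env.state();print(s["eef_pos"],s["tcp_rot"])
y=(im[...,2]>120)&(im[...,0]<100)
print(rect(W,(Z>90)&(Z<102)&y))
print(rect(W,(Z>30)&(Z<102)&y))
E
```

```text
t: 2.55
eef_pos: [501.1, -329.4, 241.0]
tcp_rot: [-3.139, 0.001, 0.603]
ft_force: [-0.6, -0.2, -0.1]
opening: 1.001
[ 501.33194585 -329.67928244  242.10635088] [-3.14076181e+00  5.09186374e-04  6.02372863e-01]
(array([ 503.3, -327.3]), array([25. , 24.9]), 33.93, 967, np.float64(96.5))
(array([ 503.3, -327.2]), array([31.8, 33.2]), 34.71, 1262, np.float64(96.3))
```

View pics/w2.png

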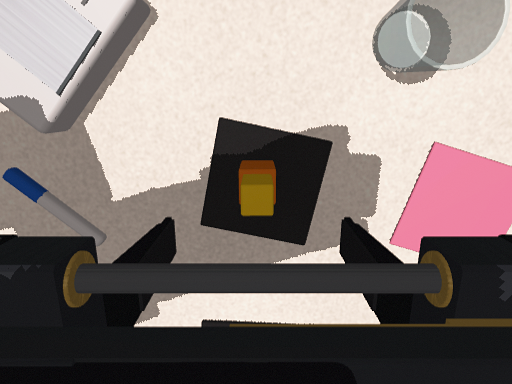

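The tapper is square to the fingers at (257,190), on the smaller black mat. Going down to grasp it.

```bash
python3 -m inch '{"hand":[1,1,1,1,1,1],"delta_pos":[[0.3,-0.1,2],[0,0,3],[0,0,3],[0,0,2],[0,0,0.5],[0,0,0]],"turn":[0,0,0,0,0,0]}'; python3 -m inch '{"hand":[0.3,0.2,0.2,0,0,0,0,0],"delta_pos":[[0,0,0],[0,0,0],[0,0,0],[0,0,0],[0,0,0],[0,0,0],[0,0,0],[0,0,0]],"turn":[0,0,0,0,0,0,0,0]}'
```

```text
t: 3.2
eef_pos: [503.8, -327.1, 137.7]
tcp_rot: [3.141, 0.0, 0.602]
ft_force: [1.5, -0.0, 0.7]
opening: 1.002
t: 4.0
eef_pos: [503.9, -326.5, 137.2]
tcp_rot: [-3.142, 0.0, 0.603]
ft_force: [0.2, 0.4, 0.1]
opening: 0.388
```

```bash
python3 -m inch '{"hand":[0,0,0,0],"delta_pos":[[0,0,0],[0,0,0],[0,0,0],[0,0,0]],"turn":[0,0,0,0]}';  python3 -m inch '{"hand":[0,0],"delta_pos":[[0,0,0],[0,0,0]],"turn":[0,0]}'
```

```text
t: 4.4
eef_pos: [503.9, -326.5, 137.2]
tcp_rot: [-3.142, 0.0, 0.603]
ft_force: [0.2, 0.3, -0.2]
opening: 0.27
t: 4.6
eef_pos: [503.9, -326.5, 137.2]
tcp_rot: [3.142, 0.0, 0.603]
ft_force: [0.5, -0.1, -1.0]
opening: 0.271
```

```bash
python3 -m inch '{"hand":[0,0,0,0,0,0,0,0,0,0,0,0,0,0,0,0,0,0],"delta_pos":[[0,0,-2],[0,0,-3],[0,0,-3],[0,0,-2],[0,0,-1],[0,0,0],[0,0,0],[0,0,0],[0,0,0],[-0.2,-2.3,0],[-0.2,-2.3,0],[-0.2,-2.3,0],[-0.2,-2.3,0],[-0.2,-2.3,0],[-0.3,-2.3,0],[-0.3,-2.3,0],[-0.3,-2.3,0],[0,0,0]],"turn":[0,0,0,0,0.143,0.143,0.143,0.143,0.143,0,0,0,0,0,0,0,0,0]}'
python3 - <<'E'
from h import *
s=env.state();print(s["eef_pos"],s["tcp_rot"],s["ft_force"],s["opening"])
im,W=cloud("wrist"); Z=W[...,2]
cv2.imwrite("pics/w3.png",im);np.save("pics/w3.npy",W)
print("top",rect(W,(Z>42)&(Z<49)))
print("cl",rect(W,(Z>80)&(Z<92)&(W[...,1]>-80)))
im,W=cloud("top");cv2.imwrite("pics/t3.png",cv2.resize(im[140:260,150:370],None,fx=3.5,fy=3.5))
E
```

```text
t: 6.4
eef_pos: [505.3, -139.5, 247.2]
tcp_rot: [-3.141, 0.001, -0.11]
ft_force: [0.4, 0.1, -1.9]
opening: 0.273
[ 505.30555627 -139.46297525  247.23709468] [-3.14121225e+00  7.04092463e-04 -1.10057486e-01] [ 0.4155906   0.05793578 -1.88043193] 0.2728736685864527
top (array([518.1, -16.5]), array([267.9, 147.7]), 83.75, 22664, np.float64(45.7))
cl (array([518.4,  -0.9]), array([101.9,  82.9]), 84.03, 10457, np.float64(87.4))
```

View pics/w3.png

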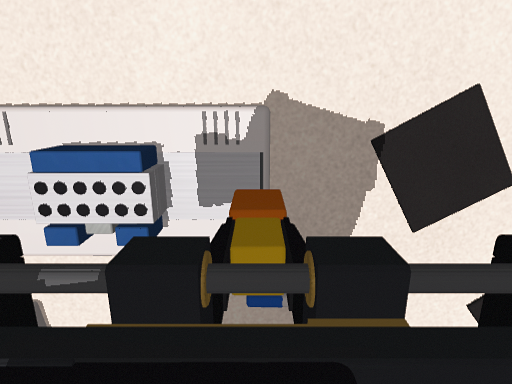

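View pics/t3.png

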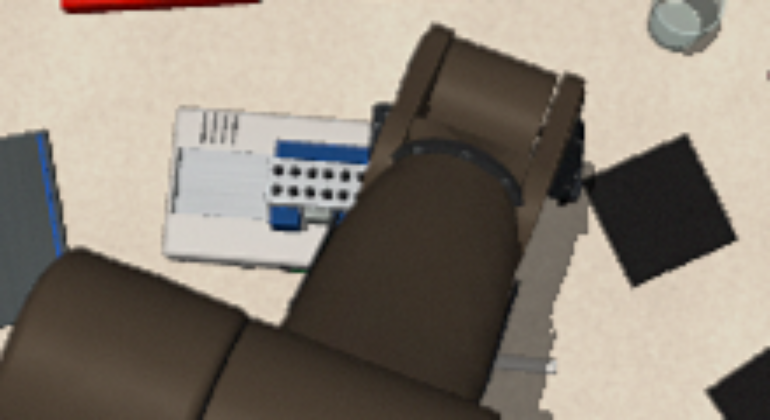

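```bash
python3 -m inch '{"hand":[0,0,0,0,0,0,0,0],"delta_pos":[[0,-2,0],[0,-2,0],[0,-1.4,0],[0,0,2],[0,0,2],[0,0,1.5],[0,0,1],[0,0,0]],"turn":[0,0,0,0,0,0,0,0]}'
python3 - <<'E'
from h import *
s=env.state();print(s["eef_pos"],s["tcp_rot"],s["ft_force"],s["opening"])
im,W=cloud("wrist"); Z=W[...,2]
cv2.imwrite("pics/w4.png",im)
im,_=cloud("scene");cv2.imwrite("pics/s4.png",cv2.resize(im[110:260,160:360],None,fx=4,fy=4))
E
```

```text
t: 7.3
eef_pos: [511.5, -88.2, 181.2]
tcp_rot: [-3.141, 0.002, -0.113]
ft_force: [-0.1, 0.4, -1.1]
opening: 0.275
[511.50644818 -88.20459623 181.16975451] [-3.14136322e+00  1.90475653e-03 -1.12630195e-01] [-0.07558849  0.43238714 -1.11917262] 0.27539942949532376
```

View pics/w4.png

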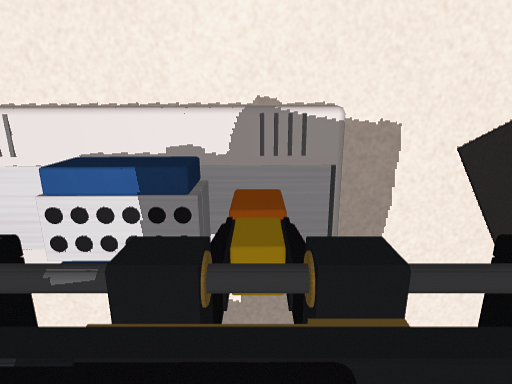

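View pics/s4.png

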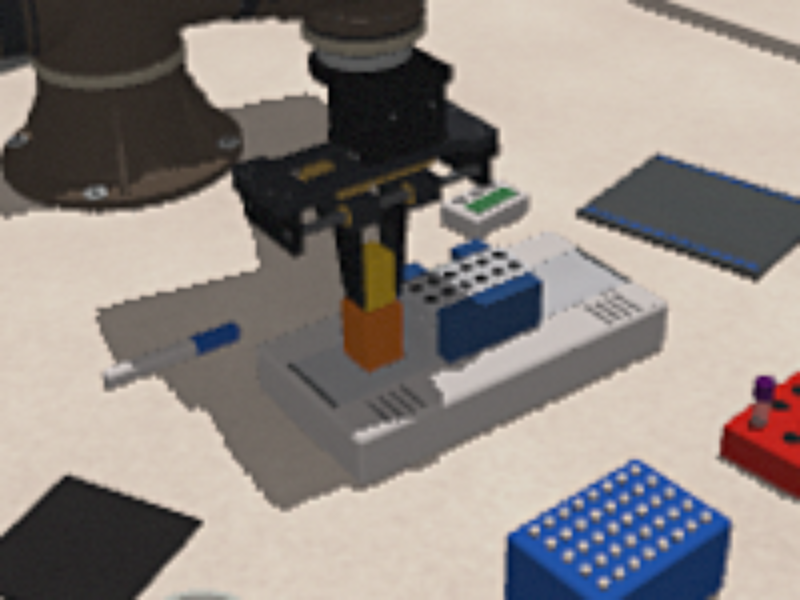

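```bash
python3 -m inch '{"hand":[0,0,0,0],"delta_pos":[[0,-1,0],[0,-0.5,0],[0,-0.2,0],[0,0,0]],"turn":[0,0,0,0]}';python3 -m inch '{"hand":[0,0],"delta_pos":[[0,-0.2,0],[0,0,0]],"turn":[0,0]}';python3 -m inch '{"hand":[0,0],"delta_pos":[[0,-0.1,0],[0,0,0]],"turn":[0,0]}'
```

```text
t: 7.8
eef_pos: [513.7, -70.5, 182.5]
tcp_rot: [3.141, -0.0, -0.111]
ft_force: [1.0, -0.3, -2.8]
opening: 0.27
t: 8.0
eef_pos: [513.9, -68.9, 182.3]
tcp_rot: [3.141, -0.0, -0.112]
ft_force: [0.4, -0.0, -1.0]
opening: 0.271
t: 8.2
eef_pos: [513.9, -68.6, 182.3]
tcp_rot: [3.141, -0.0, -0.112]
ft_force: [-0.9, -3.8, -1.3]
opening: 0.269
```

```bash
for i in 1 2 3; do python3 -m inch '{"hand":[0,0],"delta_pos":[[0,-0.1,0],[0,0,0]],"turn":[0,0]}' | grep -E "eef|ft"; done
```

```text
eef_pos: [514.0, -67.9, 182.3]
ft_force: [-1.6, -8.8, -0.1]
eef_pos: [514.1, -67.0, 182.3]
ft_force: [-2.4, -8.9, -0.2]
eef_pos: [514.2, -66.1, 182.3]
ft_force: [-2.3, -8.5, -0.4]
```

```bash
for i in 1 2 3; do python3 -m inch '{"hand":[0,0],"delta_pos":[[0,-0.1,0],[0,0,0]],"turn":[0,0]}' | grep -E "eef|ft"; done
```

```text
eef_pos: [514.3, -65.1, 182.3]
ft_force: [-1.9, -8.9, -0.4]
eef_pos: [514.4, -64.1, 182.3]
ft_force: [-2.3, -8.5, -0.8]
eef_pos: [514.6, -63.1, 182.3]
ft_force: [-1.6, -10.0, 0.2]
```

```bash
for i in 1 2 ; do python3 -m inch '{"hand":[0,0,0],"delta_pos":[[0,-0.2,0],[0,-0.2,0],[0,0,0]],"turn":[0,0,0]}' | grep -E "eef|ft"; done
python3 - <<'E'
from h import *
im,W=cloud("wrist"); Z=W[...,2]
cv2.imwrite("pics/w5.png",im)
im,_=cloud("scene");cv2.imwrite("pics/s5.png",cv2.resize(im[110:260,160:360],None,fx=4,fy=4))
E
```

```text
eef_pos: [515.0, -59.0, 182.3]
ft_force: [-1.7, -8.7, -1.0]
eef_pos: [515.4, -55.0, 182.3]
ft_force: [-2.5, -9.0, -0.4]
```

View pics/s5.png

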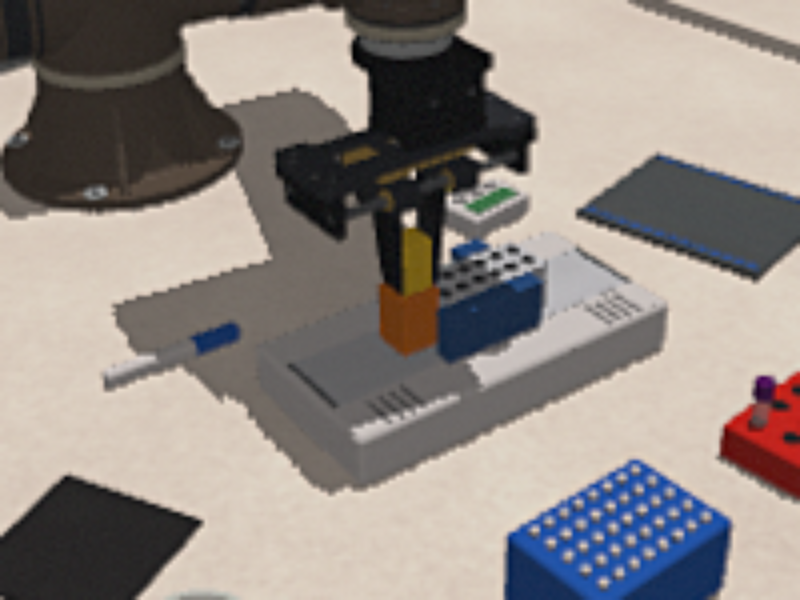

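View pics/w5.png

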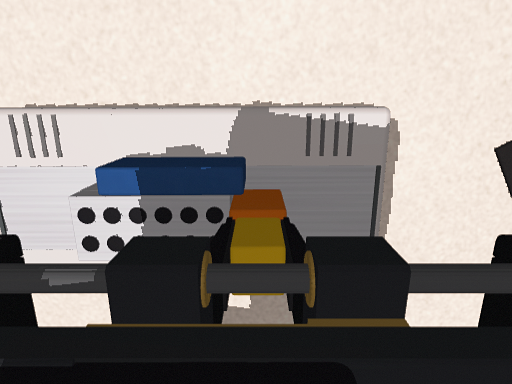

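It's moving freely at about 9 N, well past 2 mm, so +y is the open way. I'll keep pushing.

```bash
for i in 1 2 3 ; do python3 -m inch '{"hand":[0,0,0,0,0,0],"delta_pos":[[0,-0.4,0],[0,-0.4,0],[0,-0.4,0],[0,-0.3,0],[0,-0.1,0],[0,0,0]],"turn":[0,0,0,0,0,0]}' | grep -E "eef|ft|open"; done
```

```text
eef_pos: [517.2, -39.1, 182.3]
ft_force: [-2.1, -8.0, 1.0]
opening: 0.273
eef_pos: [518.9, -23.2, 182.3]
ft_force: [-2.5, -8.3, 0.8]
opening: 0.271
eef_pos: [520.7, -7.4, 182.3]
ft_force: [-2.4, -9.7, 1.0]
opening: 0.273
```

```bash
for i in 1 2 ; do python3 -m inch '{"hand":[0,0,0,0],"delta_pos":[[0,-0.2,0],[0,-0.2,0],[0,-0.1,0],[0,0,0]],"turn":[0,0,0,0]}' | grep -E "eef|ft|open"; done
python3 - <<'E'
from h import *
s=env.state();print(s["eef_pos"],s["tcp_rot"])
im,W=cloud("wrist"); Z=W[...,2]
cv2.imwrite("pics/w6.png",im)
im,_=cloud("scene");cv2.imwrite("pics/s6.png",cv2.resize(im[110:260,160:360],None,fx=4,fy=4))
E
```

```text
eef_pos: [521.4, -1.3, 182.2]
ft_force: [-0.7, -2.0, -0.4]
opening: 0.27
eef_pos: [522.0, 3.8, 182.2]
ft_force: [0.3, 0.0, -1.4]
opening: 0.271
[522.04754447   3.79645084 182.18420068] [-3.14146072e+00 -1.33964831e-04 -1.12096107e-01]
```

View pics/s6.png

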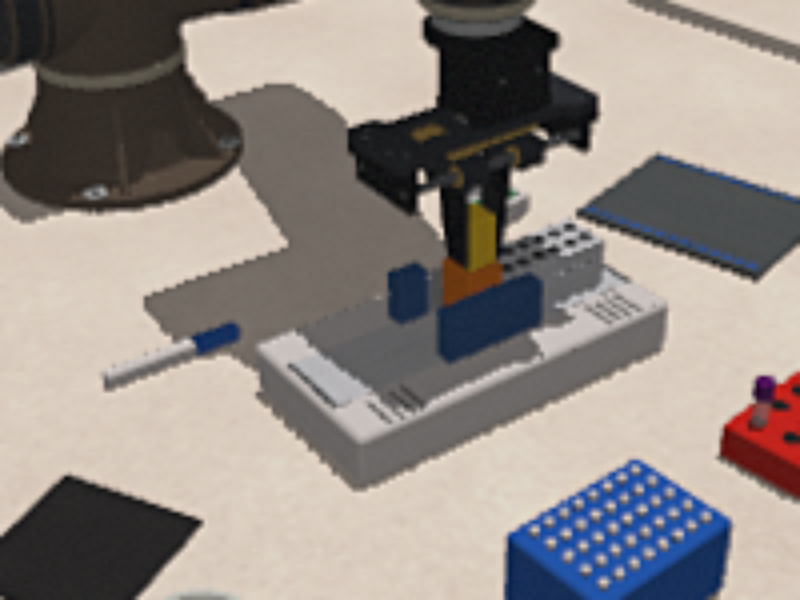

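View pics/w6.png

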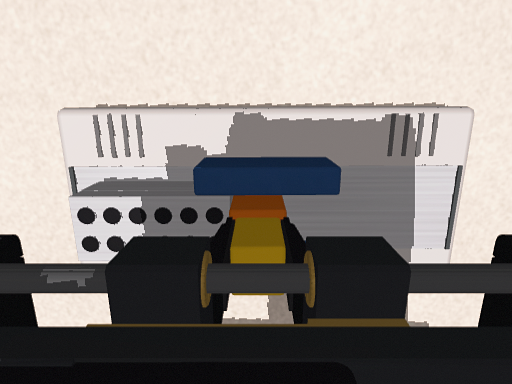

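```bash
python3 -m inch '{"hand":[0,0,0,0,0,0,0,0,0,0,0,0,0,0,0,0,0,0,0],"delta_pos":[[0,0.5,0],[0,0,-2],[0,0,-3],[0,0,-2.5],[0.1,2,0],[0.1,2.8,0],[0.1,3,0],[0.2,3,0],[0.2,3,0],[0.2,3,0],[0.2,3,0],[0.2,3,0],[0.1,3,0],[0.1,2.8,0],[0.1,2.5,0],[0.1,1.4,0],[0,0.5,0],[0,0,0],[0,0,0]],"turn":[0,0,0,0,0,0,0,0,0,0,0,0,0,0,0,0,0,0,0]}'
python3 - <<'E'
from h import *
s=env.state();print(s["eef_pos"],s["tcp_rot"],s["ft_force"])
im,W=cloud("wrist"); Z=W[...,2]
cv2.imwrite("pics/w7.png",im)
im,W=cloud("top");Z=W[...,2];cv2.imwrite("pics/t7.png",cv2.resize(im[140:280,110:400],None,fx=2.75,fy=2.75))
m=np.zeros(Z.shape,bool);m[160:230,185:300]=1
print(rect(W,m&(Z>80)&(Z<95)&(W[...,1]>49)))
print("cool",rect(W,(W[...,1]>200)&(W[...,0]>390)&(W[...,0]<610)&(W[...,1]<440)&(im.max(2)<130)&(Z<25)))
E
```

```text
t: 14.7
eef_pos: [501.5, -330.4, 257.2]
tcp_rot: [-3.141, 0.0, -0.112]
ft_force: [0.3, 0.4, -1.1]
opening: 0.267
[ 501.4599931  -330.37767702  257.23329134] [-3.14128170e+00  2.04251315e-04 -1.11623018e-01] [ 0.33746031  0.35904595 -1.08756019]
(array([531.4,  84.9]), array([71.5, 45.1]), 83.97, 265, np.float64(87.1))
cool (array([495.6, 331.8]), array([190.8, 150.9]), 9.19, 2179, np.float64(7.8))
```

View pics/w7.png

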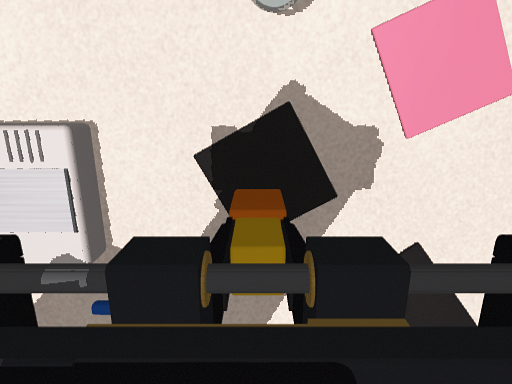

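View pics/t7.png

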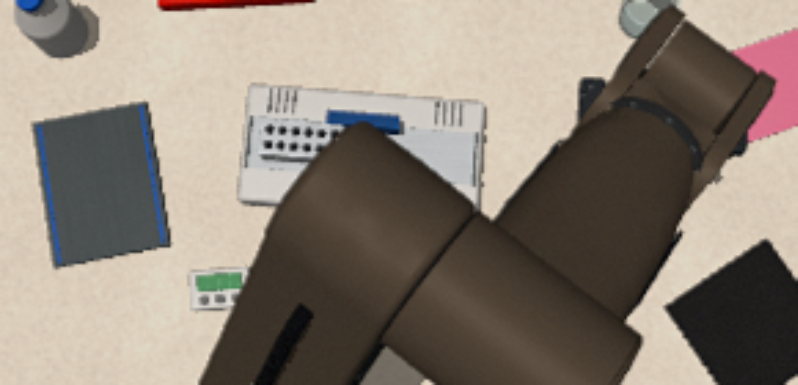

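```bash
python3 -m inch '{"hand":[0,0,0,0,0,0,0],"delta_pos":[[0,0.5,2],[0,0,3],[0,0,3],[0,0,2.5],[0,0,1],[0,0,0.3],[0,0,0]],"turn":[0,0,0,0,0,0,0]}';python3 -m inch '{"hand":[0,0],"delta_pos":[[0,0,0.1],[0,0,0]],"turn":[0,0]}'
```

```text
t: 15.5
eef_pos: [501.2, -336.2, 139.8]
tcp_rot: [3.141, -0.001, -0.112]
ft_force: [-0.8, 0.4, -1.6]
opening: 0.269
t: 15.7
eef_pos: [501.1, -336.4, 139.2]
tcp_rot: [3.141, -0.001, -0.112]
ft_force: [-0.6, -0.1, -1.9]
opening: 0.269
```

```bash
for i in 1 2; do python3 -m inch '{"hand":[0,0],"delta_pos":[[0,0,0.1],[0,0,0]],"turn":[0,0]}'|grep -E "eef|ft"; done
```

```text
eef_pos: [500.8, -336.3, 137.5]
ft_force: [-0.1, 0.0, -1.1]
eef_pos: [500.9, -336.3, 137.2]
ft_force: [-1.6, 1.5, 7.5]
```

```bash
python3 -m inch '{"hand":[0.35,0.4,0.5,0.7,1,1,1,1,1,1,1,1,1],"delta_pos":[[0,0,0],[0,0,0],[0,0,0],[0,0,0],[0,0,0],[0,0,0],[0,0,0],[0,0,-1],[0,0,-2],[0,0,-3],[0,0,-3],[0,0,-3],[0,0,0]],"turn":[0,0,0,0,0,0,0,0,0,0,0,0,0]}'
python3 - <<'E'
from h import *
im,W=cloud("wrist"); Z=W[...,2]
cv2.imwrite("pics/w8.png",im)
y=(im[...,2]>120)&(im[...,0]<100)
print(rect(W,(Z>90)&(Z<102)&y))
print(np.nanmax(Z[y&(Z<120)]))
E
```

```text
t: 17.4
eef_pos: [501.6, -336.8, 261.0]
tcp_rot: [3.138, -0.006, -0.112]
ft_force: [0.5, 0.3, 0.1]
opening: 0.999
(array([ 499.5, -335.9]), array([24.9, 25.1]), 84.29, 832, np.float64(96.5))
98.32531751930532
```

View pics/w8.png

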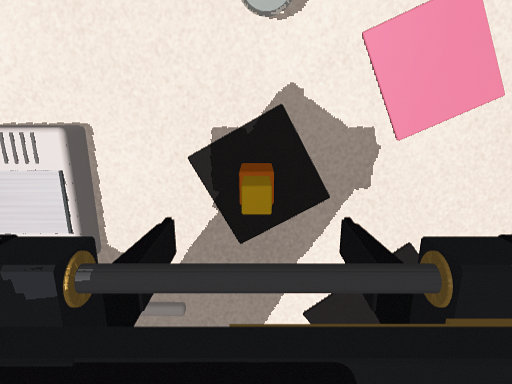

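```bash
python3 -m inch '{"hand":[1,1,1,1,1,1,1,1,1,1,1,1,1,1,1,1,1,1],"delta_pos":[[0,-1,0],[-0.1,-2,0],[-0.1,-2.5,0],[-0.1,-3,0],[-0.2,-3,0],[-0.2,-3,0],[-0.2,-3,0],[-0.2,-3,0],[-0.2,-3,0],[-0.2,-3,0],[-0.1,-3,0],[-0.1,-3,0],[-0.1,-3,0],[-0.1,-2.5,0],[-0.1,-1.5,0],[0,-1.2,0],[0,0,0],[0,0,0]],"turn":[0,0,0,0,0,0,0,0,0,0,0,0,0,0,0,0,0,0]}'
python3 -m inch '{"hand":[1,1,1,1,1,1,1,1,1,1,1,1],"delta_pos":[[0,0,0],[0,0,0],[0,0,0],[0,0,0],[0,0,0],[0,0,0],[0,0,0],[0,0,0],[0,0,0],[0,0,0],[0,0,0],[0,0,0]],"turn":[-0.143,-0.143,-0.143,-0.143,-0.143,-0.143,-0.143,-0.143,-0.143,-0.143,-0.14,0]}'
python3 - <<'E'
from h import *
s=env.state();print(s["eef_pos"],s["tcp_rot"])
im,W=cloud("wrist"); Z=W[...,2]
cv2.imwrite("pics/w9.png",im)
# block top: above cheeks region
m=(Z>81)&(Z<93)
print(rect(W,m),rect(W,m&(W[...,1]>46)))
E
```

```text
t: 19.25
eef_pos: [526.4, 70.2, 256.0]
tcp_rot: [3.141, 0.0, -0.112]
ft_force: [-0.2, -0.8, -1.5]
opening: 1.001
t: 20.45
eef_pos: [526.5, 69.5, 256.2]
tcp_rot: [-3.142, 0.0, 1.458]
ft_force: [-0.6, 0.3, -0.5]
opening: 1.001
[526.49453408  69.45561122 256.18182604] [-3.14150729e+00  1.85422732e-04  1.45849427e+00]
(array([522.6,  38.5]), array([166.7,  83. ]), 83.78, 8112, np.float64(87.7)) (array([518.4,  82.7]), array([79.6, 64.7]), 83.89, 4640, np.float64(87.7))
```

View pics/w9.png

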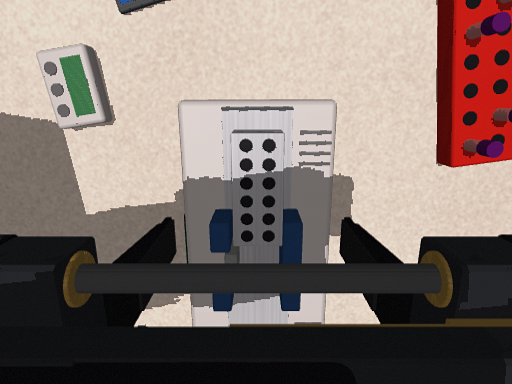

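```bash
python3 - <<'E'
from h import *
im,W=cloud("wrist"); Z=W[...,2]
h=np.array([520,-1.2]);a=-0.107
X=(W[...,0]-h[0])*np.cos(a)+(W[...,1]-h[1])*np.sin(a); Y=-(W[...,0]-h[0])*np.sin(a)+(W[...,1]-h[1])*np.cos(a)
m=(Z>83)&(Z<92)&(Y>55)&(abs(X)<35)
print(rect(W,m),np.percentile(X[m],[1,50,99]),Y[m].max())
for y in (60,80,100,115):
    k=m&(abs(Y-y)<4); print(y,np.percentile(X[k],[2,98]))
E
```

```text
(array([529.3,  87.3]), array([68.1, 44.1]), 83.78, 4138, np.float64(87.7)) [-21.69319279  -0.20181575  21.3333441 ] 123.038459025207
60 [-21.24184335  20.54352765]
80 [-20.73318619  20.86511026]
100 [-20.94157252  20.75046544]
115 [-21.18629816  20.52096225]
```

The block sits free in bay_a at about s = 72 mm, its far end showing at rows 130-240. Going down astride it.

```bash
python3 -m inch '{"hand":[1,1,1,1,1,1,1],"delta_pos":[[0.1,0.1,2],[0,0,3],[0,0,3],[0,0,2.5],[0,0,1.5],[0,0,0.5],[0,0,0]],"turn":[0,0,0,0,0,0,0]}';python3 -m inch '{"hand":[0.5,0.4,0.3,0,0,0,0,0,0,0],"delta_pos":[[0,0,0],[0,0,0],[0,0,0],[0,0,0],[0,0,0],[0,0,0],[0,0,0],[0,0,0],[0,0,0],[0,0,0]],"turn":[0,0,0,0,0,0,0,0,0,0]}'
```

```text
t: 21.25
eef_pos: [527.6, 71.1, 130.9]
tcp_rot: [-3.141, 0.0, 1.455]
ft_force: [-0.8, -0.1, 0.1]
opening: 1.001
t: 22.25
eef_pos: [526.8, 71.5, 131.2]
tcp_rot: [-3.139, 0.0, 1.457]
ft_force: [-4.9, 2.2, 3.7]
opening: 0.461
```

```bash
python3 -m inch '{"hand":[0,0,0,0,0,0],"delta_pos":[[0,0,-0.5],[0,0,-1.5],[0,0,-2.5],[0,0,-2.5],[0,0,-2],[0,0,0]],"turn":[0,0,0,0,0,0]}'
python3 -m inch '{"hand":[0,0,0,0,0,0,0,0,0,0,0,0,0,0,0,0],"delta_pos":[[1,-0.3,0],[2,-0.5,0],[2.5,-0.6,0],[2.5,-0.6,0],[2.5,-0.6,0],[2.5,-0.6,0],[2.5,-0.6,0],[2.5,-0.6,0],[2.5,-0.6,0],[2.5,-0.5,0],[1.6,-0.4,0],[1,-0.2,0],[0,0,0],[0,0,0],[0,0,0],[0,0,0]],"turn":[0,0,0,0,0,0,0,0,0,0,0,0,-0.138,-0.138,0,0]}'
python3 - <<'E'
from h import *
s=env.state();print(s["eef_pos"],s["tcp_rot"],s["ft_force"])
im,W=cloud("wrist"); Z=W[...,2]
cv2.imwrite("pics/w10.png",im)
im,W=cloud("scene");cv2.imwrite("pics/s10.png",im)
E
```

```text
t: 22.85
eef_pos: [528.5, 71.3, 223.6]
tcp_rot: [3.137, -0.0, 1.458]
ft_force: [0.3, 0.4, -1.7]
opening: 0.462
t: 24.45
eef_pos: [495.9, 332.3, 220.8]
tcp_rot: [-3.141, 0.0, 1.729]
ft_force: [-0.4, 0.9, -1.3]
opening: 0.46
[495.88417789 332.28400269 220.84865583] [-3.14109114e+00  3.18808619e-04  1.72935913e+00] [-0.39274631  0.89124857 -1.30597638]
```

View pics/w10.png

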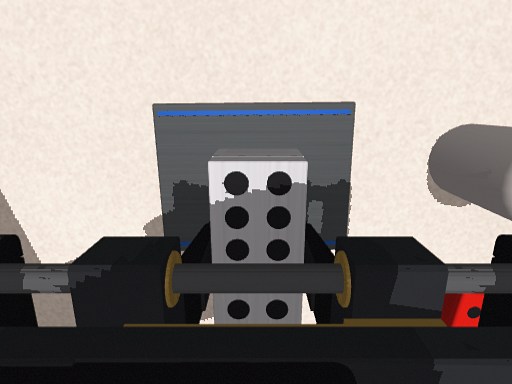

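View pics/s10.png

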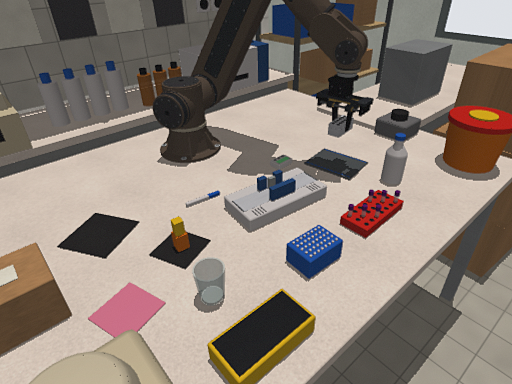

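```bash
python3 -m inch '{"hand":[0,0,0,0,0,0,0,0],"delta_pos":[[0,0,2],[0,0,3],[0,0,3],[0,0,2.5],[0,0,1.2],[0,0,0.6],[0,0,0],[0,0,0]],"turn":[0,0,0,0,0,0,0,0]}';for i in 1 2; do python3 -m inch '{"hand":[0,0],"delta_pos":[[0,0,0.1],[0,0,0]],"turn":[0,0]}'|grep -E "eef|ft"; done
```

```text
t: 25.35
eef_pos: [496.3, 332.7, 99.2]
tcp_rot: [3.14, -0.0, 1.733]
ft_force: [-0.0, 0.8, -3.0]
opening: 0.459
eef_pos: [496.1, 332.6, 97.9]
ft_force: [0.7, -0.4, -2.3]
eef_pos: [495.9, 332.5, 96.3]
ft_force: [0.1, -0.6, -2.1]
```

```bash
for i in 1 2; do python3 -m inch '{"hand":[0,0],"delta_pos":[[0,0,0.1],[0,0,0]],"turn":[0,0]}'|grep -E "eef|ft"; done
```

```text
eef_pos: [495.8, 332.5, 95.1]
ft_force: [0.1, -0.2, -3.2]
eef_pos: [495.9, 332.6, 94.2]
ft_force: [0.7, -0.8, -0.4]
```

```bash
python3 -m inch '{"hand":[0,0],"delta_pos":[[0,0,0.1],[0,0,0]],"turn":[0,0]}'|grep -E "eef|ft"
```

```text
eef_pos: [495.9, 332.6, 94.2]
ft_force: [-3.1, -1.4, 11.1]
```

Contact (11 N up). Releasing and backing off.

```bash
python3 -m inch '{"hand":[0.5,0.55,0.65,0.8,1,1,1,1,1,1,1,1,1,1,1,1],"delta_pos":[[0,0,0],[0,0,0],[0,0,0],[0,0,0],[0,0,0],[0,0,0],[0,0,0],[0,0,-1],[0,0,-2],[0,0,-3],[0,0,-3],[0,0,-3],[0,0,-3],[0,0,-3],[0,0,0],[0,0,0]],"turn":[0,0,0,0,0,0,0,0,0,0,0,0,0,0,0,0]}'
python3 - <<'E'
from h import *
im,W=cloud("wrist"); Z=W[...,2]
cv2.imwrite("pics/w11.png",im)
print("block",rect(W,(Z>42)&(Z<58)&(W[...,1]>250)&(abs(W[...,0]-496)<80)&(abs(W[...,1]-332)<80)))
im,W=cloud("scene");cv2.imwrite("pics/s11.png",im)
im,W=cloud("top");cv2.imwrite("pics/t11.png",im)
E
```

```text
t: 27.95
eef_pos: [495.7, 332.5, 274.0]
tcp_rot: [3.14, -0.0, 1.734]
ft_force: [-0.2, 0.4, -0.8]
opening: 0.998
block (array([497.1, 332.7]), array([44.1, 99.8]), 9.31, 4108, np.float64(50.7))
```

View pics/w11.png

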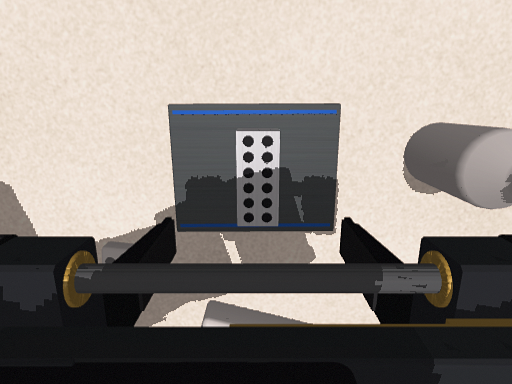

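View pics/t11.png

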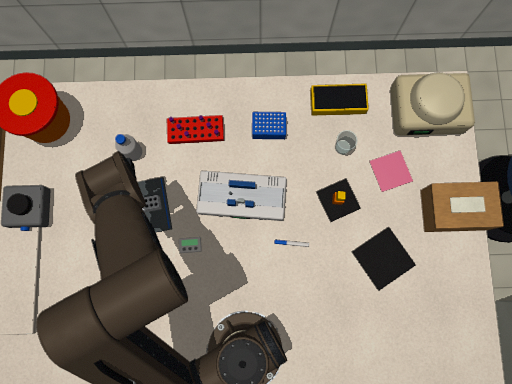

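View pics/s11.png

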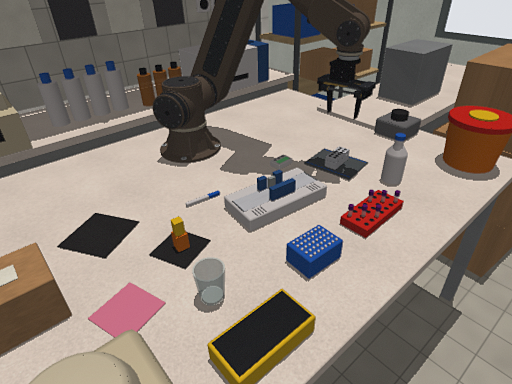

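```bash
python3 - <<'E'
from h import *
im,W=cloud("wrist"); Z=W[...,2]
print("plate",rect(W,(Z>5)&(Z<12)&(abs(W[...,0]-496)<110)&(abs(W[...,1]-332)<100)&(im.max(2)<190)))
s=env.state();print(s["t"],s["ft_force"],np.abs(s["qvel"]).max())
from cell import ticket
print(ticket.job_done())
E
```

```text
plate (array([493.6, 332.8]), array([190.2, 149.9]), 9.4, 16565, np.float64(8.6))
28.15 [-0.7034531   0.22287389  0.08798248] 0.004959426603167687
the job is handed in; nothing more can be done
None
```

The tube block is out of the clamp and standing upright on the middle of the cooling plate, and I've handed the job in at 28.2 s.

- **Knocking it out:** I held the tapping block by its yellow grip and pushed from the heater's -y end in 1 mm steps. The block gave at about 9 N and kept moving past 2 mm, so +y was the open way. I slid it about 72 mm into bay_a, and the force fell to zero once it was past the jaw. No finger touched it before then.
- **Tapping block:** it stands upright on the smaller black mat, near the middle, with its top measured at 96.5 mm.
- **Tube block:** measured at (497.1, 332.7) mm with its top at 50.7 mm, square to the plate.
- **Plate centre:** the wrist camera put it at (493.6, 332.8) and the top camera at (495.6, 331.8). They disagree by about 2 mm, so the block is 1.5 to 3.5 mm off centre.
- **Other checks:** the last pictures show the other things on the bench where they were, and the gripper clear of everything. The highest force I read was about 11 N, when setting the block down. No check failed.

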